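# Tag an incubator out of use, then jack up its front and hold it

## Task

First drop the red lock-out tag over the steel post on top of the incubator so that it lies on the lid, and let go of it. Then set the blue bench jack flat on the worktop with its saddle centred under the yellow lift pad, and pump its red handle twice: once fully down and right back up to free the feet, then fully down again, and finish holding the handle down with the incubator's front raised. Leave the tag on its post, do not push hard against the incubator or lift it with the robot itself, and do not disturb the loose bottle, beaker, tape and microplate.

Things in the scene. Friction and masses are not known exactly. Their poses are not given: they have to be found in the camera images.
- tag: Loose red lock-out tag, a flat plate 80 (its x) x 44 (y) x 5 mm thick, 50 g, lying flat on the worktop to the left or right. Origin: centre of its underside. A white upright grip rib stands on it, 12 mm wide (y), 32 mm long (x), centred 18 mm to -x of the origin, its top 29 mm above the underside; take it by this rib.
- tag_hole (a point): Centre of the tag's 19 mm through hole, at the underside; 24 mm to +x of the tag's origin (42 mm from the rib's middle).
- post_foot (a point): Foot of the upright steel post on the incubator's lid, 9 mm diameter, 27 mm tall, tapered tip; this point is on the lid, 82 mm above the worktop. The tag lies flat on the lid round it, pointing any way.
- hinge_stand: Fixed foot behind the incubator; origin on the worktop under the hinge axis, x points to the incubator's back, y left along the hinge; its yaw is the incubator's yaw. The incubator, a low white box with grey lid (115 deep, 180 wide, top 82 mm up), stands to -x of the hinge; a lifting rail runs along its front.
- incubator (a joint): Tilt of the incubator about its rear hinge (72 mm up), rad: 0 standing on its feet, grows as the front rises; it falls back by its own weight (about 2 kg; 6 to 12 N at the lift pad). About 0.1 at a full stroke of a well placed jack.
- lift_pad: Yellow lift pad 36 x 36 x 8 mm, black dot on top, clamped to the rail at the incubator's front, up to 50 mm left or right of the middle, different in each run; it does not slide during the work. It juts 54 mm out of the front face. Origin: centre of its underside; x as the incubator's.
- lift_point (a point): Centre of the pad's underside, 151 mm to -x of the hinge axis, 70 mm above the worktop when the incubator stands level.
- jack: Loose blue bench lever jack, 0.7 to 1 kg, to the left or right. Origin: underside, on the worktop; base plate x -85 to +72, y -60 to +60 mm, 12 mm high. Its +x end goes under the pad, pointing along the incubator's x (within 0.2 rad). Lever on the -y side (y -38), carrying fin on the +y side.
- jack_fin (a point): Middle of the jack's upright carrying fin, 44 mm above the worktop, at x -20, y +40 mm of the jack. The fin is 14 mm thick (y), 40 mm long (x), top 61 mm up. Grip it from above across y, fingers opened no wider than 60 mm, and slide the jack along the worktop by it (takes several N).
- saddle_top (a point): Top of the jack's domed steel saddle (26 mm across), at x +50, y 0 of the jack; 58 mm above the worktop when down. It rises 35 mm per rad of handle travel, 28 mm in all: meets the pad after 12 mm (handle near 0.34), then lifts it up to 16 mm.
- jack_handle (a joint): Handle angle, rad: 0 sprung fully up (35 degrees above level), 0.8 fully down on its stop. A spring raises it again when let go, so it must be kept pressed; pressing takes about 3 to 10 N at the red pad.
- handle_pad (a point): Middle of the top face of the red press pad (40 long, 30 mm wide) at the handle's end, 95 mm from the level pivot at x +20, y -38, z 45 mm of the jack. Up: x -54, z 104 mm; fully down: x -74, z 33 mm of the jack. Push it straight down from above at x about -65, y -38 with closed fingers.
- bottle: Bystander: brown reagent bottle with black cap, 62 mm across, 128 mm tall, loose, right rear; leave it alone. Origin: centre of its underside.
- beaker: Bystander: small clear beaker, 49 mm across, 58 mm tall, loose, right; leave it alone. Origin: centre of its underside.
- tape: Bystander: roll of green label tape lying flat, 70 mm across, 19 mm high, loose, left; leave it alone. Origin: centre of its underside.
- plate: Bystander: white microplate, 86 x 128 x 14 mm, loose, left front; leave it alone. Origin: centre of its underside.
There are look-alikes about, which are no part of the job. Several things look just like the tag: the one meant starts farthest from the robot's base.

How it is judged (in metres and radians):
On the way, in this order (a step that is already met when the one before it is completed fails the run):
1. the tag lies over the post on the lid and is let go, before any lifting (horizontal distance between tag_hole and post_foot below 0.009 m and distance between tag_hole and post_foot below 0.011 m and contact force between the fingers and tag below 0.1 N and value of joint incubator below 0.02 rad), for 0.3 s.
2. the jack stands flat with its saddle under the lift pad, handle up (horizontal distance between saddle_top and lift_point below 0.011 m and height (world z) of jack below 0.006 m and angle between jack's own z axis and vertical below 0.06 rad and value of joint jack_handle below 0.12 rad and value of joint incubator below 0.02 rad), for 0.2 s.
3. first stroke: handle down, front of the incubator raised by the jack (value of joint jack_handle above 0.68 rad and value of joint incubator above 0.07 rad and horizontal distance between saddle_top and lift_point below 0.011 m and height (world z) of jack below 0.006 m and angle between jack's own z axis and vertical below 0.06 rad and contact force between jack and lift_pad above 2 N), for 0.1 s.
4. handle back up, incubator down on its feet (value of joint jack_handle below 0.15 rad and value of joint incubator below 0.02 rad), for 0.1 s.
At the end, for the whole second after the job is handed in: Fingers hold the handle down (over 0.68 rad, 1.5 N); the jack carries the raised, still incubator front (tilt over 0.07 rad, over 2 N on the pad), flat, saddle within 11 mm of the lift point; the tag lies let go on the lid, hole round the post (9 mm sideways, 11 mm in all) (all of step 3 and contact force between the fingers and jack above 1.5 N and velocity of joint incubator below 0.05 rad/s and horizontal distance between tag_hole and post_foot below 0.009 m and distance between tag_hole and post_foot below 0.011 m and contact force between the fingers and tag below 0.1 N); the arm keeps its last pose, push and grip.
It fails at once if the bottle is pushed more than 30 mm (distance of bottle from where it was at the start of the episode above 0.03 m).
It fails at once if the beaker is pushed more than 30 mm (distance of beaker from where it was at the start of the episode above 0.03 m).
It fails at once if the tape is pushed more than 30 mm (distance of tape from where it was at the start of the episode above 0.03 m).
It fails at once if the plate is pushed more than 30 mm (distance of plate from where it was at the start of the episode above 0.03 m).
It fails at once if the robot itself pushes or lifts the incubator hard (over 15 N) (contact force between any of the arm, the fingers and hinge_stand above 15 N).
It also fails if it takes over 67 s, if anything falls off the work surface, if the arm or the gripper's body presses on something with over 40 N, if the wrist force passes 120 N, or if a joint passes its speed limit or range.

## Robot

A 6-joint arm with a two-finger parallel gripper is mounted at the origin on a cart in front of the work surface, level with it; the furniture and walls round the work are solid. World frame = base frame: x ahead of the robot, y to its left, z up, the work surface at z = 0. Lengths are in m, angles in degrees, forces in N, time in s.
With the tool pointing down it reaches from about 0.4 to 0.825 m from the base axis. Payload 7 kg.
Tool frame: the origin (TCP) lies midway between the tips of the shut fingers; the grasp point (between the pads) lies 19 mm behind it; z points along the fingers, y is the line along which they close (so a half turn about z gives the same grasp; the last joint's range is limited). The gripper opens to 88 mm and grips with 3 to 60 N. Pads are 19 mm wide; open, the fingers measure 130 mm over their backs; the gripper's body (78 mm by 193 mm) begins 47 mm behind the grasp point.
Start: joints at [84.288, 20.546, 0.682, 0, -70.136, -16.507], TCP at [0.255, 0.625, 0.227] pointing down, gripper open.
Joint ranges: [-176.03, 176.03], [-82.01, 121.73], [-58.28, 71.71], [-173.87, 95.51], [-174.79, -0.11], [-173.66, 173.66]. Speed limits (degrees/s): [136.94, 136.94, 172.46, 180, 180, 180].

## Interface

Orientations are given as [roll, pitch, yaw] about the fixed x, y, z axes, in that order (R = Rz(yaw) Ry(pitch) Rx(roll)).
In Python, from plant import ctrl gives the robot as it stands. The module is installed in compiled form; this text tells all that it offers.
- The arm moves only by the tool send_rows, never from a script. Its argument "plan" is a list that holds one entry, the list of rows, each a list of 6 numbers: the shift along the tool's x, y, z in parts of the range, where 1.0 means 300 mm, then the turn, a rotation vector about the tool's x, y, z in a scale on which 1.0 is 2 pi rad. A call has 1 to 8 rows; each row is the pose to reach, as a shift and turn from the pose commanded when the call began, along the tool's axes at that moment; what a row does not reach only later rows make up. A row lasts 1/12 s, in which the tool goes at most 41.7 mm and 7.16 degrees, less where a joint would pass 70% of its speed; a pose out of reach is approached as far as the arm can. Shift and turn numbers lie between -1 and 1, and a call with a number outside is refused. A call with a gripper value outside its range is refused whole. "fingers" is the opening, from 0 (shut) to 1 (fully open), set as the call begins (left out, the last holds). The fingers move at their own pace and stop on an object; the grip force is fixed at half the most. Time passes only in rows, so rows that repeat a pose let the fingers close. It gives the time, the measured TCP pose, the force, the opening and the grip force at its end, in the units of the state.
- ctrl.get_obs(): the state, without advancing time (a new reading comes with each control period).
- ctrl.snapshot(name): name is "side" or "top"; returns a dict with "img" (420x560x3 uint8, red, green, blue), "K" (3x3 intrinsics, pixels), "pose" (4x4, takes a point from camera to world coordinates). Camera axes: x right, y down, z forward; pixel columns grow to the right and rows downward; lengths in m; the calibration is good to about 2 mm. A picture is of the moment at which its call begins. There is no depth.
- ctrl.close_job(): hands the job in; it is judged then, once.
The state is a dict: "clock": time; "joint_pos": joint angles; "qvel": joint speeds; "tau": joint torques, N m; "tool_pos": TCP position; "orientation": TCP orientation; "force": force on the tool from outside, world axes, zero at the start; "moment": the same for the moment, N m; "opening": finger opening in m; "gripper_force": force on a finger pad.
Only numpy, scipy, OpenCV 4.12 (cv2) and the standard library are available. Lean on these libraries where they do the work, as an engineer would, in place of code of your own. Each camera call takes 0.05 s, during which the arm holds its last target. There are 200 camera calls.

## Working session

There is one attempt and no reset: what is moved stays moved. The work goes in short steps, Python scripts to look and compute and a tool call to move; the robot and the scene stay as the last step left them, time stands still between calls to the robot, and variables do not carry over. Pictures are saved under pics/ and viewed, at most 10 in all, crops included, and the job is handed in when it is done.

Besides the shell and the picture viewer there is one more tool, called after "Request:" as name(argument=value, ...), one argument or row to a line, values as JSON. send_rows: Moves the arm, as the interface text tells. Its arguments: {"type":"object","properties":{"plan":{"type":"array","items":{"type":"array","items":{"type":"array","items":{"type":"number"}}}},"fingers":{"type":"number"}},"required":["plan"]}

```bash
mkdir -p pics; python3 - <<'E'
from plant import ctrl
import cv2,numpy as np
o=ctrl.get_obs(); print({k:np.round(v,3).tolist() for k,v in o.items()})
for n in("top","side"):
    s=ctrl.snapshot(n); print(n,s["K"].tolist(),np.round(s["pose"],4).tolist())
    cv2.imwrite(f"pics/{n}0.png",cv2.resize(s["img"][:,:,::-1],(800,600),interpolation=cv2.INTER_CUBIC)); np.savez(f"{n}0.npz",**s)
E
```

```text
{'clock': 0.0, 'joint_pos': [84.288, 20.591, 0.633, -0.02, -70.136, -16.507], 'qvel': [0.061, 0.028, -0.039, 0.061, -0.039, -0.015], 'tau': [-0.0, -58.273, 29.304, 6.997, 0.007, -0.0], 'tool_pos': [0.255, 0.624, 0.226], 'orientation': [179.905, -0.009, -22.226], 'force': [0.133, -0.458, -0.85], 'moment': [0.013, -0.052, -0.013], 'gripper_force': 0.0, 'opening': 0.087}
top [[413.7088189821658, 0.0, 287.23734523150165], [0.0, 413.7088189821658, 215.21629167853087], [0.0, 0.0, 1.0]] [[-0.0047, -0.9878, 0.1555, 0.3775], [-0.9999, 0.0033, -0.0095, -0.0229], [0.0088, -0.1555, -0.9878, 1.2795], [0.0, 0.0, 0.0, 1.0]]
side [[482.26589065026303, 0.0, 280.7860484670748], [0.0, 482.26589065026303, 204.24031838965038], [0.0, 0.0, 1.0]] [[0.4568, -0.6602, 0.5962, -0.4064], [-0.8895, -0.3328, 0.313, -0.553], [-0.0083, -0.6733, -0.7393, 1.2923], [0.0, 0.0, 0.0, 1.0]]
```

View pics/top0.png

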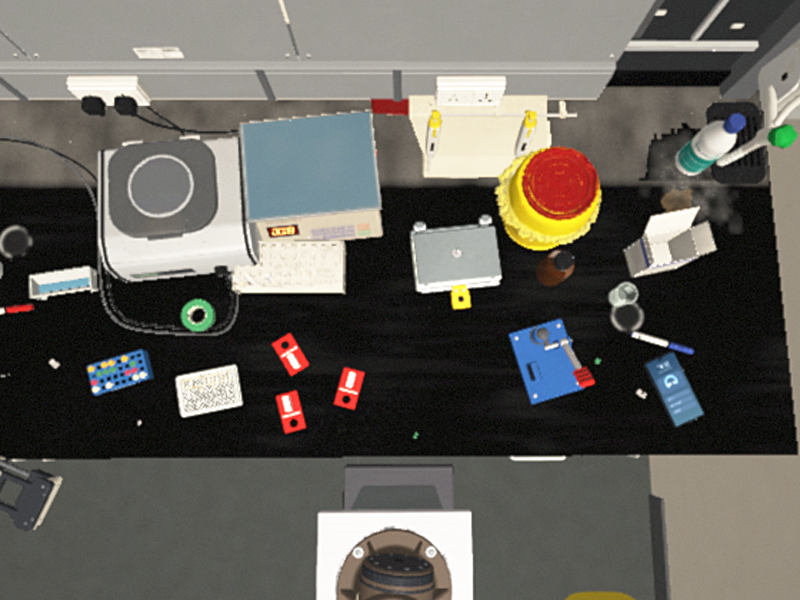

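View pics/side0.png

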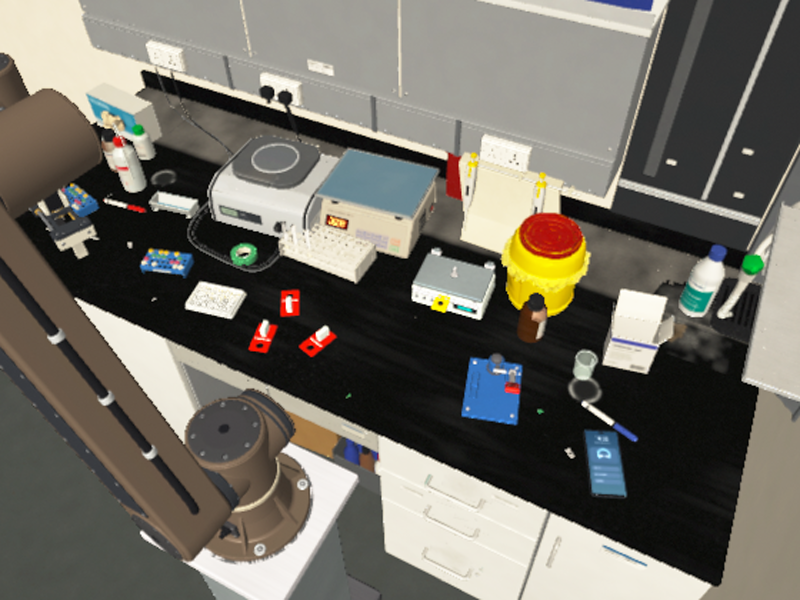

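The top view shows three red tags at about (290,354), (349,388) and (290,411), with the top one farthest from the base. The incubator is at (457,258) with its pad at (461,298), and the jack is at (552,362) with its handle at lower right. Next I'll crop in for detail.

```bash
python3 - <<'E'
import cv2,numpy as np
t=np.load("top0.npz")["img"][:,:,::-1];s=np.load("side0.npz")["img"][:,:,::-1]
def c(i,x,y): return cv2.resize(i[y:y+75,x:x+100],(400,300),interpolation=cv2.INTER_CUBIC)
m=np.vstack([np.hstack([c(t,170,225),c(t,270,150)]),np.hstack([c(t,340,218),c(s,275,165)])])
cv2.imwrite("pics/m.png",m)
E
```

```text
(no output)
```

View pics/m.png

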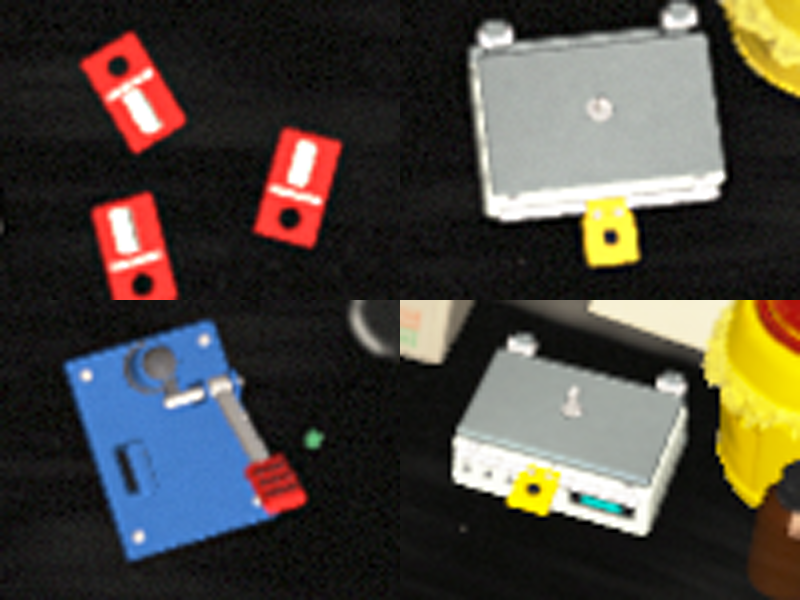

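The crops show the target tag's hole at tile pixel (119,66) with its rib at (142,112), and the post at (600,109). The pad dot is at (610,237). The jack's saddle is at (158,362) and its plate corners are at (66,364), (212,320) and (130,560).

```bash
cat > h.py <<'E'
import numpy as np
from scipy.spatial.transform import Rotation as Rot
def load(n,f=0): return np.load(f"{n}{f}.npz")
def unp(s,px,z):
    K,P=s["K"],s["pose"]; px=np.atleast_2d(px).astype(float)
    d=np.c_[(px-K[[0,1],[2,2]])/K[0,0],np.ones(len(px))]@P[:3,:3].T; o=P[:3,3]
    return o+d*((z-o[2])/d[:,2])[:,None]
def proj(s,X):
    K,P=s["K"],s["pose"]; c=(np.atleast_2d(X)-P[:3,3])@P[:3,:3]; return c[:,:2]/c[:,2:]*K[0,0]+K[[0,1],[2,2]]
def tile(px,org,off,sc=4): return np.array(org)+(np.atleast_2d(px)-np.array(off)+.5)/sc-.5
def fit(body,world):  # 2D rigid: returns x,y,yaw(deg),residual mm
    b=np.asarray(body,float);w=np.asarray(world)[:,:2]; bc,wc=b-b.mean(0),w-w.mean(0)
    a=np.arctan2((bc[:,0]*wc[:,1]-bc[:,1]*wc[:,0]).sum(),(bc*wc).sum())
    R=np.array([[np.cos(a),-np.sin(a)],[np.sin(a),np.cos(a)]]); t=w.mean(0)-R@b.mean(0)
    return t,np.degrees(a),np.round(1e3*(b@R.T+t-w),1).tolist()
E
python3 - <<'E'
from h import *
np.set_printoptions(precision=4,suppress=True)
t=load("top");s=load("side")
A=([170,225],[0,0]);B=([270,150],[400,0]);C=([340,218],[0,300]);D=([275,165],[400,300])
w=unp(t,tile([[132,31],[81,62],[187,122],[138,154],[119,66]],*A),.005)
print("tag",fit([[.04,-.022],[.04,.022],[-.04,-.022],[-.04,.022],[.024,0]],w), "rib",unp(t,tile([[142,112]],*A),.029))
lid=unp(t,tile([[474,47],[706,32],[722,183],[488,199]],*B),.082);print("lid",lid[:,:2].tolist())
dirs=(lid[1]-lid[0]+lid[2]-lid[3]);print("yaw inc",np.degrees(np.arctan2(-dirs[1],-dirs[0]))-90, np.linalg.norm(dirs)/2, np.linalg.norm(lid[0]-lid[3]))
p=unp(t,tile([[600,109]],*B),.1);print("post",p,"side proj",proj(s,np.c_[p[:,:2],.1]),"vs", tile([[572,405]],*D))
d=unp(t,tile([[610,237]],*B),.078);print("dot",d,proj(s,d),tile([[534,490]],*D))
d2=unp(s,tile([[534,490]],*D),.078);print("dot side",d2)
w=np.vstack([unp(t,tile([[66,364],[212,320],[130,560]],*C),.012),unp(t,tile([[158,360]],*C),.058),unp(t,tile([[280,484]],*C),.104)])
print("jack",fit([[.072,.06],[.072,-.06],[-.085,.06],[.05,0],[-.054,-.038]],w))
E
```

```text
tag (array([0.478 , 0.2236]), np.float64(32.43493655396314), [[-1.7, -0.3], [-1.4, -1.8], [1.2, 0.7], [1.8, 1.0], [0.1, 0.4]]) rib [[0.4611 0.213  0.029 ]]
lid [[0.7290333235606781, -0.0377844562952305], [0.7402869106383179, -0.21185189851721098], [0.6247456599705963, -0.22058668800970413], [0.6132192553685278, -0.047517193651785174]]
yaw inc 3.7545087838889373 0.17394178678440433 0.11622230666988029
post [[ 0.6766 -0.1297  0.1   ]] side proj [[317.972  188.8035]] vs [[317.625 190.875]]
dot [[ 0.5852 -0.1374  0.078 ]] [[308.572  211.5697]] [[308.125 212.125]]
dot side [[ 0.5823 -0.1371  0.078 ]]
jack (array([ 0.4667, -0.3249]), np.float64(16.540670717731956), [[-0.2, 0.3], [0.1, -0.3], [-1.3, -0.4], [-1.8, -3.0], [3.1, 3.3]])
```

```bash
cat >> h.py <<'E'
import json,sys
def chain(start,wps):
    """start/wps: x,y,z,yaw of a tool pointing down -> row (cm, deg) for each call"""
    c=np.array(start,float)
    for w in wps:
        w=np.array(w,float);a=np.radians(c[3]);d=(w-c)[:3]*100
        dy=(w[3]-c[3]+180)%360-180
        r=[d[0]*np.cos(a)+d[1]*np.sin(a), d[0]*np.sin(a)-d[1]*np.cos(a), -d[2], 0,0,-dy]
        print(np.round(w,4).tolist(),"row",[round(float(v),2) for v in r],"dist",round(float(np.linalg.norm(d)),1)); c=w
E
python3 - <<'E'
from h import *
chain([.255,.625,.227,-22.22],[[.37,.42,.20,10],[.462,.2138,.08,32.4],[.462,.2138,.009,32.4],[.462,.2138,.2,32.4]])
E
```

```text
[0.37, 0.42, 0.2, 10.0] row [18.4, 14.63, 2.7, 0.0, 0.0, -32.22] dist 23.7
[0.462, 0.2138, 0.08, 32.4] row [5.48, 21.9, 12.0, 0.0, 0.0, -22.4] dist 25.6
[0.462, 0.2138, 0.009, 32.4] row [0.0, 0.0, 7.1, 0.0, 0.0, -0.0] dist 7.1
[0.462, 0.2138, 0.2, 32.4] row [0.0, 0.0, -19.1, 0.0, 0.0, -0.0] dist 19.1
```

The manual's scale: shifts go in shares of 300 mm and turns go in shares of 2 pi rad. Converting my numbers, 18.4 cm is 0.6133, 14.63 cm is 0.4877, -32.2 degrees is -0.0894.

Request:
send_rows(
  plan=[
    [[0.3,0.2433,0.045,0,0,-0.0444],[0.6133,0.4877,0.09,0,0,-0.0894],[0.6133,0.4877,0.09,0,0,-0.0894],[0.6133,0.4877,0.09,0,0,-0.0894],[0.6133,0.4877,0.09,0,0,-0.0894],[0.6133,0.4877,0.09,0,0,-0.0894],[0.6133,0.4877,0.09,0,0,-0.0894]],
  ],
  fingers=0.5,
)

```text
clock: 0.68
tool_pos: [0.3714, 0.415, 0.1988]
orientation: [179.9, 0.1, 9.8]
force: [-0.1, 0.4, -0.6]
opening: 0.0471
gripper_force: 0.0
```

Converted, 21.9 cm is 0.73, 12 cm is 0.4, -22.4 degrees is -0.0622.

Request:
send_rows(
  plan=[
    [[0.1833,0.73,0.4,0,0,-0.0622],[0.1833,0.73,0.4,0,0,-0.0622],[0.1833,0.73,0.4,0,0,-0.0622],[0.1833,0.73,0.4,0,0,-0.0622],[0.1833,0.73,0.4,0,0,-0.0622],[0.1833,0.73,0.4,0,0,-0.0622],[0.1833,0.73,0.4,0,0,-0.0622],[0.1833,0.73,0.4,0,0,-0.0622]],
  ],
)

```text
clock: 1.35
tool_pos: [0.462, 0.2109, 0.0779]
orientation: [180.0, 0.2, 32.2]
force: [0.4, 1.2, 0.1]
opening: 0.044
gripper_force: 0.0
```

Converted, 6.9 cm is 0.23, 6.5 cm is 0.2167.

Request:
send_rows(
  plan=[
    [[0,0,0.0667,0,0,0],[0,0,0.1333,0,0,0],[0,0,0.1833,0,0,0],[0,0,0.2167,0,0,0],[0,0,0.23,0,0,0],[0,0,0.23,0,0,0]],
  ],
)

```text
clock: 1.85
tool_pos: [0.4621, 0.2142, 0.0101]
orientation: [180.0, 0.1, 32.4]
force: [-0.3, 0.4, 0.5]
opening: 0.0438
gripper_force: 0.0
```

Request:
send_rows(
  plan=[
    [[0,0,0,0,0,0],[0,0,0,0,0,0],[0,0,0,0,0,0],[0,0,0,0,0,0],[0,0,0,0,0,0],[0,0,0,0,0,0]],
  ],
  fingers=0,
)

```text
clock: 2.35
tool_pos: [0.4625, 0.2138, 0.0109]
orientation: [-180.0, -0.0, 32.4]
force: [-1.0, 0.2, 3.2]
opening: 0.0116
gripper_force: 30.0
```

```bash
python3 - <<'E'
from h import *
from plant import ctrl
print(ctrl.get_obs()["joint_pos"])
chain([.462,.2138,.011,32.4],[[.462,.2138,.2,32.4],[.55,.1,.2,-20],[.64,-.02,.2,-70],[.7063,-.1,.2,-120],[.7063,-.1,.15,-135]])
E
```

```text
[ 4.69193324e+01  1.95746050e+01 -3.47629826e+01  2.10543503e-03
 -3.56245684e+01  7.54566495e+01]
[0.462, 0.2138, 0.2, 32.4] row [0.0, 0.0, -18.9, 0.0, 0.0, -0.0] dist 18.9
[0.55, 0.1, 0.2, -20.0] row [1.33, 14.32, -0.0, 0.0, 0.0, 52.4] dist 14.4
[0.64, -0.02, 0.2, -70.0] row [12.56, 8.2, -0.0, 0.0, 0.0, 50.0] dist 15.0
[0.7063, -0.1, 0.2, -120.0] row [9.79, -3.49, -0.0, 0.0, 0.0, 50.0] dist 10.4
[0.7063, -0.1, 0.15, -135.0] row [-0.0, 0.0, 5.0, 0.0, 0.0, 15.0] dist 5.0
```

Converted, -18.9 cm is -0.63, -16.5 cm is -0.55.

Request:
send_rows(
  plan=[
    [[0,0,-0.1,0,0,0],[0,0,-0.2167,0,0,0],[0,0,-0.3333,0,0,0],[0,0,-0.45,0,0,0],[0,0,-0.55,0,0,0],[0,0,-0.63,0,0,0],[0,0,-0.63,0,0,0]],
  ],
)

```text
clock: 2.93
tool_pos: [0.4646, 0.2152, 0.2052]
orientation: [-180.0, -0.5, 32.4]
force: [1.1, 0.9, -0.3]
opening: 0.0118
gripper_force: 30.0
```

Converted, 14.32 cm is 0.4773, 12.5 cm is 0.4167, 52.4 degrees is 0.1456.

Request:
send_rows(
  plan=[
    [[0.0057,0.06,0,0,0,0.0182],[0.011,0.12,0,0,0,0.0364],[0.0167,0.18,0,0,0,0.0546],[0.0223,0.24,0,0,0,0.0728],[0.0277,0.3,0,0,0,0.091],[0.0333,0.3567,0,0,0,0.1092],[0.039,0.4167,0,0,0,0.1274],[0.0443,0.4773,0,0,0,0.1456]],
  ],
)

```text
clock: 3.6
tool_pos: [0.5505, 0.099, 0.199]
orientation: [180.0, 0.0, -20.4]
force: [0.1, 0.4, 0.2]
opening: 0.0118
gripper_force: 30.0
```

Converted, 12.56 cm is 0.4187, 11 cm is 0.3667, 50 degrees is 0.1389.

Request:
send_rows(
  plan=[
    [[0.0533,0.0333,0,0,0,0.0174],[0.1033,0.0667,0,0,0,0.0347],[0.1567,0.1033,0,0,0,0.0521],[0.21,0.1367,0,0,0,0.0694],[0.2633,0.17,0,0,0,0.0868],[0.3133,0.2033,0,0,0,0.1042],[0.3667,0.24,0,0,0,0.1215],[0.4187,0.2733,0,0,0,0.1389]],
  ],
)

```text
clock: 4.27
tool_pos: [0.6404, -0.0211, 0.1988]
orientation: [179.9, 0.0, -70.3]
force: [0.1, -0.1, -0.8]
opening: 0.0114
gripper_force: 30.0
```

Converted, 9.79 cm is 0.3263, 8.6 cm is 0.2867, 50 degrees is 0.1389.

Request:
send_rows(
  plan=[
    [[0.04,-0.0133,0,0,0,0.0174],[0.08,-0.03,0,0,0,0.0347],[0.1233,-0.0433,0,0,0,0.0521],[0.1633,-0.0567,0,0,0,0.0694],[0.2033,-0.0733,0,0,0,0.0868],[0.2433,-0.0867,0,0,0,0.1042],[0.2867,-0.1033,0,0,0,0.1215],[0.3263,-0.1163,0,0,0,0.1389]],
  ],
)

```text
clock: 4.93
tool_pos: [0.7066, -0.1009, 0.1986]
orientation: [179.9, -0.0, -120.3]
force: [-0.4, -1.0, -0.8]
opening: 0.0114
gripper_force: 30.0
```

Converted, 5 cm is 0.1667, 4 cm is 0.1333, 15 degrees is 0.0417.

Request:
send_rows(
  plan=[
    [[0,0,0.05,0,0,0.0139],[0,0,0.1,0,0,0.0278],[0,0,0.1333,0,0,0.0417],[0,0,0.1667,0,0,0.0417],[0,0,0.1667,0,0,0.0417],[0,0,0.1667,0,0,0.0417]],
  ],
)

```text
clock: 5.43
tool_pos: [0.7061, -0.1003, 0.1488]
orientation: [179.9, -0.1, -134.9]
force: [0.9, -0.6, -0.2]
opening: 0.0118
gripper_force: 30.0
```

```bash
python3 - <<'E'
from h import *
from plant import ctrl
import cv2
S={n:ctrl.snapshot(n) for n in("top","side")}
o=ctrl.get_obs();print(o["tool_pos"],o["orientation"])
T=[]
for n,s in S.items():
    np.savez(f"{n}1.npz",**s); p=proj(s,[[.6766,-.1297,.11]])[0].astype(int)-[40,50]; print(n,p)
    T.append(cv2.resize(s["img"][p[1]:p[1]+100,p[0]:p[0]+80,::-1],(400,500),interpolation=cv2.INTER_CUBIC))
cv2.imwrite("pics/m1.png",np.hstack(T))
E
```

```text
[ 0.70699438 -0.10024286  0.15030717] [-1.79950074e+02  3.53114931e-02 -1.34901040e+02]
top [279 126]
side [278 136]
```

View pics/m1.png

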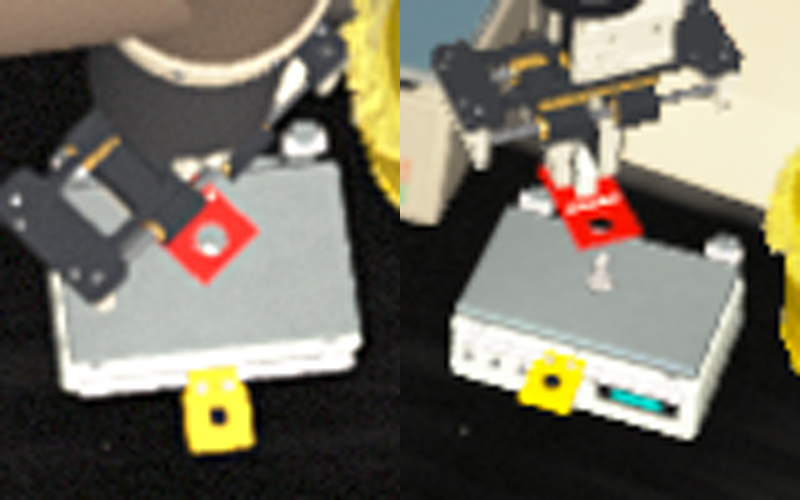

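The top crop shows the tag's hole at (210,237), with the post visible through it. In the side crop the hole is at (599,224), the post tip at (601,255) and the post foot at (600,288).

```bash
python3 - <<'E'
from h import *
t=load("top",1);s=load("side",1)
h=tile([[210,237]],[279,126],[0,0],5); g=tile([[599,224],[601,255],[600,288]],[278,136],[400,0],5)
for z in(.139,.144): print("hole top",unp(t,h,z),"side",unp(s,g[:1],z))
print("post side tip",unp(s,g[1:2],.109),"foot",unp(s,g[2:],.082))
p=tile([[600,109]],[270,150],[400,0],4)
for z in(.095,.1,.105): print("post top",unp(t,p,z))
E
```

```text
hole top [[ 0.67800084 -0.12908954  0.139     ]] side [[ 0.67647113 -0.12551814  0.139     ]]
hole top [[ 0.67668349 -0.12862388  0.144     ]] side [[ 0.67177626 -0.12737162  0.144     ]]
post side tip [[ 0.67777022 -0.12800675  0.109     ]] foot [[ 0.67300112 -0.13082638  0.082     ]]
post top [[ 0.67786541 -0.13011219  0.095     ]]
post top [[ 0.67659757 -0.12965952  0.1       ]]
post top [[ 0.67532973 -0.12920684  0.105     ]]
```

Converted, 5.6 cm is 0.1867, -0.07 cm is -0.0023.

Request:
send_rows(
  plan=[
    [[0.0023,-0.0023,0.0267,0,0,0],[0.0023,-0.0023,0.0533,0,0,0],[0.0023,-0.0023,0.08,0,0,0],[0.0023,-0.0023,0.1067,0,0,0],[0.0023,-0.0023,0.1333,0,0,0],[0.0023,-0.0023,0.1567,0,0,0],[0.0023,-0.0023,0.1767,0,0,0],[0.0023,-0.0023,0.1867,0,0,0]],
  ],
)

```text
clock: 6.2
tool_pos: [0.7061, -0.1012, 0.093]
orientation: [180.0, -0.1, -135.0]
force: [-8.4, 4.3, 19.5]
opening: 0.0118
gripper_force: 30.0
```

Request:
send_rows(
  plan=[
    [[0,0,0,0,0,0],[0,0,0,0,0,0],[0,0,0,0,0,0]],
  ],
)

```text
clock: 6.45
tool_pos: [0.7066, -0.1012, 0.0936]
orientation: [-180.0, 0.0, -135.0]
force: [0.5, -0.3, -1.0]
opening: 0.012
gripper_force: 30.0
```

Converted, -11 cm is -0.3667, -8 cm is -0.2667.

Request:
send_rows(
  plan=[
    [[0,0,0,0,0,0],[0,0,0,0,0,0],[0,0,0,0,0,0],[0,0,0,0,0,0],[0,0,-0.0667,0,0,0],[0,0,-0.1667,0,0,0],[0,0,-0.2667,0,0,0],[0,0,-0.3667,0,0,0]],
  ],
  fingers=0.4,
)

```text
clock: 7.12
tool_pos: [0.7063, -0.1013, 0.2047]
orientation: [180.0, -0.0, -135.0]
force: [1.1, -0.6, 0.6]
opening: 0.0351
gripper_force: 0.0
```

```bash
python3 - <<'E'
from h import *
from plant import ctrl
import cv2
S={n:ctrl.snapshot(n) for n in("top","side")}
T=[]
for n,s in S.items():
    p=proj(s,[[.6766,-.1297,.11]])[0].astype(int)-[40,50]
    T.append(cv2.resize(s["img"][p[1]:p[1]+100,p[0]:p[0]+80,::-1],(400,500),interpolation=cv2.INTER_CUBIC))
cv2.imwrite("pics/m2.png",np.hstack(T))
# jack plan: saddle under pad, along the incubator yaw
yaw=4.2; a=np.radians(yaw)
for d in([.5852,-.1374],[.5838,-.1373]):
    print("jack origin target",d-.05*np.array([np.cos(a),np.sin(a)]))
o=np.array([.4667,-.3249]);b=np.radians(16.5);print("fin",o+[-.02*np.cos(b)-.04*np.sin(b),-.02*np.sin(b)+.04*np.cos(b)])
E
```

```text
jack origin target [ 0.53533428 -0.14106191]
jack origin target [ 0.53393428 -0.14096191]
fin [ 0.43616299 -0.29222752]
```

View pics/m2.png

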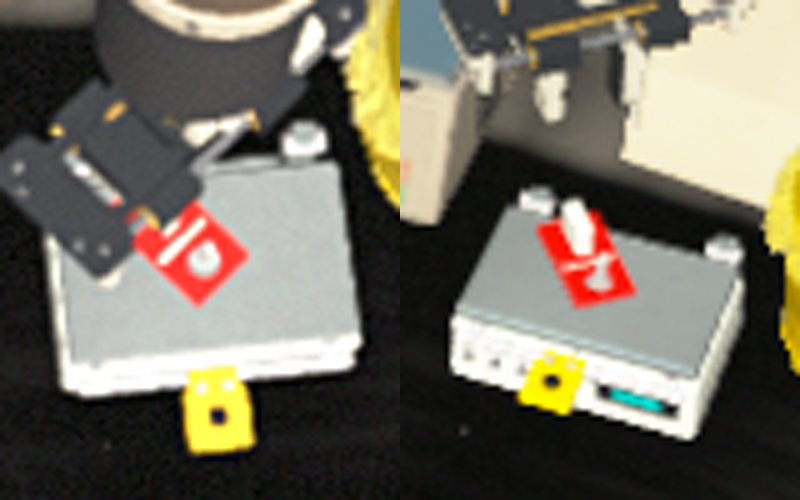

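The tag lies flat on the lid, with the post through its hole. Next is the jack.

```bash
python3 - <<'E'
from h import *
chain([.7066,-.1012,.204,-135],[[.57,-.2,.204,-150],[.4438,-.2899,.12,-163.5],[.4438,-.2899,.04,-163.5]])
def gp(x,y,yaw,z=.04):
    a=np.radians(yaw);return [x-.012*np.cos(a)-.04*np.sin(a),y-.012*np.sin(a)+.04*np.cos(a),z,yaw-180]
print();chain(gp(.4667,-.3249,16.5),[gp(.475,-.23,10),gp(.49,-.145,4.2),gp(.5345,-.141,4.2)])
E
```

```text
[0.57, -0.2, 0.204, -150.0] row [16.65, 2.67, -0.0, 0.0, 0.0, 15.0] dist 16.9
[0.4438, -0.2899, 0.12, -163.5] row [15.42, -1.48, 8.4, 0.0, 0.0, 13.5] dist 17.6
[0.4438, -0.2899, 0.04, -163.5] row [-0.0, 0.0, 8.0, 0.0, 0.0, -0.0] dist 8.0

[0.4562, -0.1927, 0.04, -170.0] row [-3.95, 8.97, -0.0, 0.0, 0.0, 6.5] dist 9.8
[0.4751, -0.106, 0.04, -175.8] row [-3.36, 8.21, -0.0, 0.0, 0.0, 5.8] dist 8.9
[0.5196, -0.102, 0.04, -175.8] row [-4.47, 0.07, -0.0, 0.0, 0.0, -0.0] dist 4.5
```

Converted, 16.65 cm is 0.555, 2.67 cm is 0.089, 15 degrees is 0.0417.

Request:
send_rows(
  plan=[
    [[0.1,0.0167,0,0,0,0.0083],[0.22,0.0333,0,0,0,0.0167],[0.3333,0.0533,0,0,0,0.025],[0.4467,0.07,0,0,0,0.0333],[0.555,0.089,0,0,0,0.0417]],
  ],
  fingers=0.5,
)

```text
clock: 7.63
tool_pos: [0.5684, -0.2009, 0.2035]
orientation: [-180.0, 0.0, -150.2]
force: [0.4, -0.6, 0.2]
opening: 0.0438
gripper_force: 0.0
```

Converted, 15.42 cm is 0.514, 14.5 cm is 0.4833, 13.5 degrees is 0.0375.

Request:
send_rows(
  plan=[
    [[0.1,-0.01,0.0533,0,0,0.0075],[0.2,-0.02,0.11,0,0,0.015],[0.3,-0.03,0.1633,0,0,0.0225],[0.4,-0.04,0.22,0,0,0.03],[0.4833,-0.0467,0.2633,0,0,0.0375],[0.514,-0.0493,0.28,0,0,0.0375],[0.514,-0.0493,0.28,0,0,0.0375]],
  ],
)

```text
clock: 8.22
tool_pos: [0.4411, -0.2906, 0.1185]
orientation: [179.9, -0.1, -163.6]
force: [-0.5, 0.3, -0.6]
opening: 0.044
gripper_force: 0.0
```

Converted, 7 cm is 0.2333, 6.4 cm is 0.2133.

Request:
send_rows(
  plan=[
    [[0,0,0.05,0,0,0],[0,0,0.1,0,0,0],[0,0,0.15,0,0,0],[0,0,0.1867,0,0,0],[0,0,0.2133,0,0,0],[0,0,0.2333,0,0,0],[0,0,0.2333,0,0,0]],
  ],
)

```text
clock: 8.8
tool_pos: [0.4439, -0.2896, 0.0489]
orientation: [180.0, -0.0, -163.5]
force: [-0.6, 0.0, -0.5]
opening: 0.0442
gripper_force: 0.0
```

Descend a little more, then close.

Converted, 1 cm is 0.0333, 0.5 cm is 0.0167.

Request:
send_rows(
  plan=[
    [[0,0,0.0167,0,0,0],[0,0,0.0333,0,0,0],[0,0,0.0333,0,0,0]],
  ],
)

```text
clock: 9.05
tool_pos: [0.4435, -0.2898, 0.039]
orientation: [180.0, -0.0, -163.5]
force: [0.3, 0.7, 0.3]
opening: 0.0439
gripper_force: 0.0
```

Request:
send_rows(
  plan=[
    [[0,0,0,0,0,0],[0,0,0,0,0,0],[0,0,0,0,0,0],[0,0,0,0,0,0],[0,0,0,0,0,0],[0,0,0,0,0,0]],
  ],
  fingers=0,
)

```text
clock: 9.55
tool_pos: [0.4438, -0.29, 0.0398]
orientation: [-180.0, 0.0, -163.5]
force: [-0.4, 0.3, 1.2]
opening: 0.0136
gripper_force: 30.0
```

Converted, 8.97 cm is 0.299, 7.9 cm is 0.2633, 6.5 degrees is 0.0181.

Request:
send_rows(
  plan=[
    [[-0.0167,0.0367,0,0,0,0.0022],[-0.0333,0.0733,0,0,0,0.0044],[-0.05,0.1133,0,0,0,0.0067],[-0.0667,0.15,0,0,0,0.0089],[-0.0833,0.1867,0,0,0,0.0114],[-0.1,0.2233,0,0,0,0.0136],[-0.1167,0.2633,0,0,0,0.0158],[-0.1317,0.299,0,0,0,0.0181]],
  ],
)

```text
clock: 10.22
tool_pos: [0.4561, -0.1926, 0.0398]
orientation: [-180.0, -0.0, -170.1]
force: [-0.6, -3.8, 0.6]
opening: 0.0136
gripper_force: 30.0
```

Converted, 8.21 cm is 0.2737, 7.2 cm is 0.24, 5.8 degrees is 0.0161.

Request:
send_rows(
  plan=[
    [[-0.0133,0.0333,0,0,0,0.0019],[-0.0267,0.0667,0,0,0,0.0039],[-0.0433,0.1033,0,0,0,0.0061],[-0.0567,0.1367,0,0,0,0.0081],[-0.07,0.17,0,0,0,0.01],[-0.0833,0.2067,0,0,0,0.0122],[-0.0967,0.24,0,0,0,0.0142],[-0.112,0.2737,0,0,0,0.0161]],
  ],
)

```text
clock: 10.88
tool_pos: [0.4744, -0.1063, 0.0398]
orientation: [-180.0, -0.1, -175.9]
force: [-0.4, -6.0, 3.0]
opening: 0.0135
gripper_force: 30.0
```

Converted, -2.5 cm is -0.0833, -2.3 cm is -0.0767.

Request:
send_rows(
  plan=[
    [[-0.0167,0,0,0,0,0],[-0.0333,0,0,0,0,0],[-0.05,0,0,0,0,0],[-0.0667,0,0,0,0,0],[-0.0767,0,0,0,0,0],[-0.0833,0.0013,0,0,0,0],[-0.0833,0.0013,0,0,0,0],[-0.0833,0.0013,0,0,0,0]],
  ],
)

```text
clock: 11.55
tool_pos: [0.4969, -0.1048, 0.0398]
orientation: [-180.0, -0.3, -175.9]
force: [-9.7, -0.5, 13.5]
opening: 0.0137
gripper_force: 30.1
```

```bash
python3 - <<'E'
from h import *
from plant import ctrl
import cv2
S={n:ctrl.snapshot(n) for n in("top","side")}
o=ctrl.get_obs();print(o["tool_pos"],o["orientation"])
T=[]
for n,s in S.items():
    np.savez(f"{n}2.npz",**s); p=proj(s,[[.54,-.15,.06]])[0].astype(int)-[40,50]; print(n,p)
    T.append(cv2.resize(s["img"][p[1]:p[1]+100,p[0]:p[0]+80,::-1],(400,500),interpolation=cv2.INTER_CUBIC))
cv2.imwrite("pics/m3.png",np.hstack(T))
E
```

```text
[ 0.49684097 -0.10477741  0.03972141] [-179.97325707   -0.29266725 -175.88340752]
top [286 174]
side [266 175]
```

View pics/m3.png

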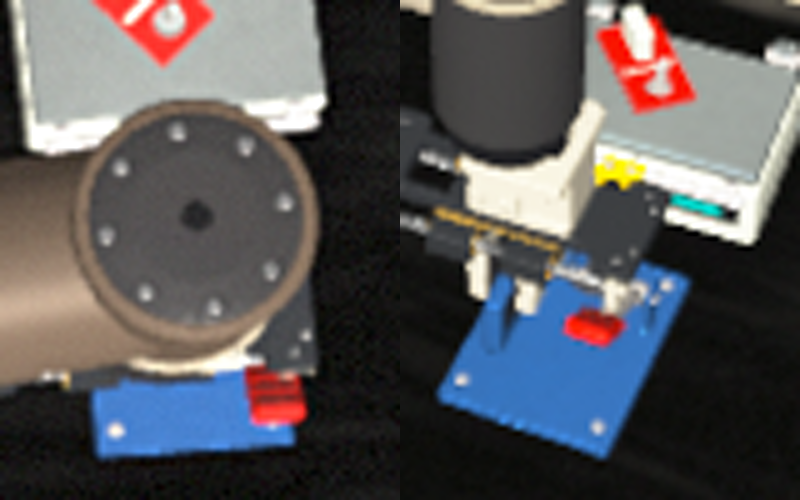

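The view shows the jack held by its fin with the handle up. Its plate corners are at (100,457) and (296,444) in the top crop, and at (440,392), (606,455) and (690,283) in the side crop.

```bash
python3 - <<'E'
from h import *
t=load("top",2);s=load("side",2)
w=np.vstack([unp(t,tile([[100,457],[296,444]],[286,174],[0,0],5),.008),unp(s,tile([[440,392],[606,455],[690,283]],[266,175],[400,0],5),.012)])
print(w)
b=[[-.085,.06],[-.085,-.06],[-.085,.06],[-.085,-.06],[.072,-.06]]
print(fit(b,w),fit(b[2:],w[2:]))
a=np.radians(-175.9+180);print("kinematic",.4968+.012*np.cos(a)+.04*np.sin(a),-.1048+.012*np.sin(a)-.04*np.cos(a))
E
```

```text
[[ 0.42348766 -0.09043256  0.008     ]
 [ 0.43086227 -0.21054054  0.008     ]
 [ 0.42247263 -0.08890803  0.012     ]
 [ 0.42625364 -0.20758774  0.012     ]
 [ 0.58109501 -0.19832001  0.012     ]]
(array([ 0.50969999, -0.14425231]), np.float64(3.1264473687662644), [[-1.9, 1.5], [-2.8, 1.7], [-0.9, -0.1], [1.8, -1.2], [3.8, -1.9]]) (array([ 0.50825211, -0.14335841]), np.float64(2.815031033254304), [[-2.1, 1.3], [0.0, 0.1], [2.0, -1.4]])
kinematic 0.5116291871684787 -0.14383966198524553
```

Converted, -2.3 cm is -0.0767, 0.11 cm is 0.0037.

Request:
send_rows(
  plan=[
    [[-0.0133,0.0007,0,0,0,0],[-0.0267,0.0013,0,0,0,0],[-0.04,0.002,0,0,0,0],[-0.0533,0.0027,0,0,0,0],[-0.0667,0.0033,0,0,0,0],[-0.0767,0.0037,0,0,0,0],[-0.0767,0.0037,0,0,0,0],[-0.0767,0.0037,0,0,0,0]],
  ],
)

```text
clock: 12.32
tool_pos: [0.5205, -0.1019, 0.0398]
orientation: [-180.0, -0.2, -175.9]
force: [-8.1, -1.7, 9.8]
opening: 0.014
gripper_force: 30.0
```

Request:
send_rows(
  plan=[
    [[0,0,0,0,0,0],[0,0,0,0,0,0]],
  ],
)

```text
clock: 12.48
tool_pos: [0.5204, -0.1019, 0.0397]
orientation: [-180.0, -0.2, -175.9]
force: [-6.8, -1.0, 9.8]
opening: 0.0139
gripper_force: 30.0
```

Converted, -12 cm is -0.4, -8.5 cm is -0.2833.

Request:
send_rows(
  plan=[
    [[0,0,0,0,0,0],[0,0,0,0,0,0],[0,0,0,0,0,0],[0,0,0,0,0,0],[0,0,-0.0667,0,0,0],[0,0,-0.1667,0,0,0],[0,0,-0.2833,0,0,0],[0,0,-0.4,0,0,0]],
  ],
  fingers=0.5,
)

```text
clock: 13.15
tool_pos: [0.5223, -0.101, 0.1605]
orientation: [-180.0, -0.1, -175.8]
force: [2.0, -0.2, -0.3]
opening: 0.0435
gripper_force: 0.0
```

Converted, 20 cm is 0.6667, 18 cm is 0.6.

Request:
send_rows(
  plan=[
    [[0.05,0.1,0,0,0,0],[0.1,0.2,0,0,0,0],[0.15,0.3,0,0,0,0],[0.2,0.4,0,0,0,0],[0.2333,0.5,0,0,0,0],[0.2667,0.6,0,0,0,0],[0.2667,0.6667,0,0,0,0]],
  ],
  fingers=0,
)

```text
clock: 13.73
tool_pos: [0.4268, 0.0943, 0.1599]
orientation: [179.9, 0.0, -175.8]
force: [0.5, 1.0, -0.3]
opening: 0.0039
gripper_force: 0.0
```

```bash
python3 - <<'E'
from h import *
from plant import ctrl
import cv2
S={n:ctrl.snapshot(n) for n in("top","side")}
o=ctrl.get_obs();print(o["tool_pos"],o["orientation"])
T=[]
for n,s in S.items():
    np.savez(f"{n}3.npz",**s); p=proj(s,[[.54,-.15,.06]])[0].astype(int)-[40,50]; print(n,p)
    T.append(cv2.resize(s["img"][p[1]:p[1]+100,p[0]:p[0]+80,::-1],(400,500),interpolation=cv2.INTER_CUBIC))
cv2.imwrite("pics/m4.png",np.hstack(T))
E
```

```text
[0.42839628 0.09520738 0.1600362 ] [ 1.79943821e+02  8.33974333e-02 -1.75612462e+02]
top [286 174]
side [266 175]
```

View pics/m4.png

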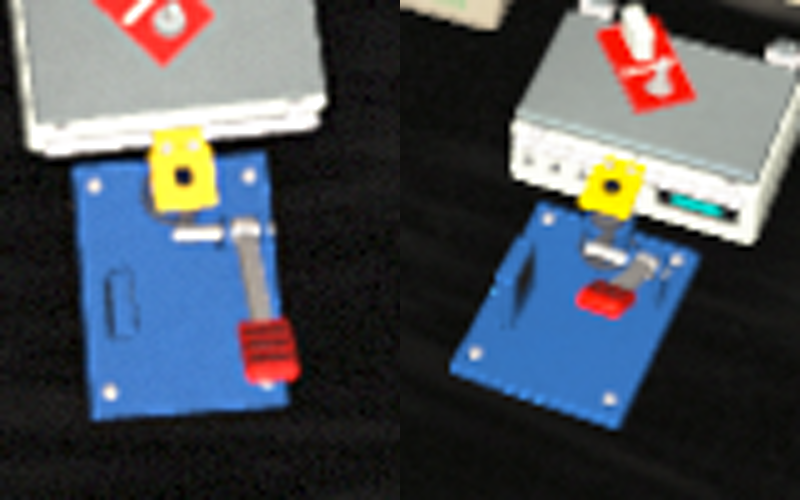

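The jack now sits under the pad. Its top-crop corners are at (73,167), (267,152), (95,419) and (288,407), with the dot at (183,177). In the side crop the corners are at (451,373), (618,428) and (699,257), with the dot at (612,186).

```bash
python3 - <<'E'
from h import *
t=load("top",3);s=load("side",3)
T=lambda p:tile(p,[286,174],[0,0],5); D=lambda p:tile(p,[266,175],[400,0],5)
b=[[.072,.06],[.072,-.06],[-.085,.06],[-.085,-.06]]
for n,f,bb in(("top",fit(b,unp(t,T([[73,167],[267,152],[95,419],[288,407]]),.01)),0),("side",fit([b[2],b[3],b[1]],unp(s,D([[451,373],[618,428],[699,257]]),.01)),0)):
    a=np.radians(f[1]);sad=f[0]+.05*np.array([np.cos(a),np.sin(a)])
    d=unp(t,T([[183,177]]),.078) if n=="top" else unp(s,D([[612,186]]),.078)
    print(n,f,"saddle",sad,"dot",d,"diff mm",1e3*(d[0,:2]-sad))
E
```

```text
top (array([ 0.53528727, -0.14105389]), np.float64(3.8073001246097817), [[0.0, -0.8], [-1.1, 0.8], [-0.0, 0.7], [1.1, -0.6]]) saddle [ 0.58517692 -0.13773384] dot [[ 0.58482483 -0.13760448  0.078     ]] diff mm [-0.35209238  0.12936074]
side (array([ 0.53029354, -0.1396571 ]), np.float64(4.445694889522468), [[0.0, 1.0], [-0.2, -1.1], [0.1, 0.1]]) saddle [ 0.5801431  -0.13578139] dot [[ 0.58340063 -0.13611232  0.078     ]] diff mm [ 3.25752758 -0.33092937]
```

Converted, -28.1 cm is -0.9367, 2.5 cm is 0.0833.

Request:
send_rows(
  plan=[
    [[-0.01,-0.1167,0.01,0,0,0],[-0.02,-0.2333,0.02,0,0,0],[-0.0333,-0.3667,0.0333,0,0,0],[-0.0433,-0.5,0.0467,0,0,0],[-0.0533,-0.6333,0.0567,0,0,0],[-0.0667,-0.7667,0.0667,0,0,0],[-0.0767,-0.8833,0.0767,0,0,0],[-0.08,-0.9367,0.0833,0,0,0]],
  ],
  fingers=0,
)

```text
clock: 14.5
tool_pos: [0.4728, -0.1897, 0.134]
orientation: [-180.0, -0.0, -175.9]
force: [-0.1, -0.0, 0.9]
opening: 0.0003
gripper_force: 0.0
```

Request:
send_rows(
  plan=[
    [[0,0,0,0,0,0],[0,0,0,0,0,0],[0,0,0,0,0,0]],
  ],
)

```text
clock: 14.75
tool_pos: [0.4725, -0.186, 0.1344]
orientation: [180.0, -0.0, -175.9]
force: [-0.0, 0.7, -0.1]
opening: 0.0007
gripper_force: 0.0
```

Converted, 6 cm is 0.2, 0.25 cm is 0.0083.

Request:
send_rows(
  plan=[
    [[0,0.0083,0.0333,0,0,0],[0,0.0083,0.06,0,0,0],[0,0.0083,0.0833,0,0,0],[0,0.0083,0.1067,0,0,0],[0,0.0083,0.13,0,0,0],[0,0.0083,0.1533,0,0,0],[0,0.0083,0.1767,0,0,0],[0,0.0083,0.2,0,0,0]],
  ],
)

```text
clock: 15.42
tool_pos: [0.4724, -0.1834, 0.0739]
orientation: [-180.0, -0.0, -175.8]
force: [-2.5, 0.6, 7.4]
opening: 0.0007
gripper_force: 3.0
```

Converted, 3.9 cm is 0.13, 2.5 cm is 0.0833.

Request:
send_rows(
  plan=[
    [[0,0,0.0233,0,0,0],[0,0,0.0433,0,0,0],[0,0,0.0633,0,0,0],[0,0,0.0833,0,0,0],[0,0,0.1033,0,0,0],[0,0,0.12,0,0,0],[0,0,0.13,0,0,0],[0,0,0.13,0,0,0]],
  ],
)

```text
clock: 16.08
tool_pos: [0.4717, -0.1837, 0.0354]
orientation: [-180.0, -0.1, -175.8]
force: [-6.1, 2.3, 15.3]
opening: 0.0002
gripper_force: 8.0
```

Converted, 0.4 cm is 0.0133, 0.2 cm is 0.0067.

Request:
send_rows(
  plan=[
    [[0,0,0.0067,0,0,0],[0,0,0.0133,0,0,0],[0,0,0.0133,0,0,0],[0,0,0.0133,0,0,0]],
  ],
)

```text
clock: 16.42
tool_pos: [0.472, -0.1838, 0.034]
orientation: [-180.0, -0.0, -175.8]
force: [-13.6, 5.4, 41.3]
opening: 0.0004
gripper_force: 21.9
```

```bash
python3 - <<'E'
from h import *
from plant import ctrl
import cv2
S={n:ctrl.snapshot(n) for n in("top","side")}
T=[]
for n,s in S.items():
    np.savez(f"{n}4.npz",**s); p=proj(s,[[.56,-.15,.06]])[0].astype(int)-[40,50]
    T.append(cv2.resize(s["img"][p[1]:p[1]+100,p[0]:p[0]+80,::-1],(400,500),interpolation=cv2.INTER_CUBIC))
cv2.imwrite("pics/m5.png",np.hstack(T))
E
```

```text
(no output)
```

View pics/m5.png

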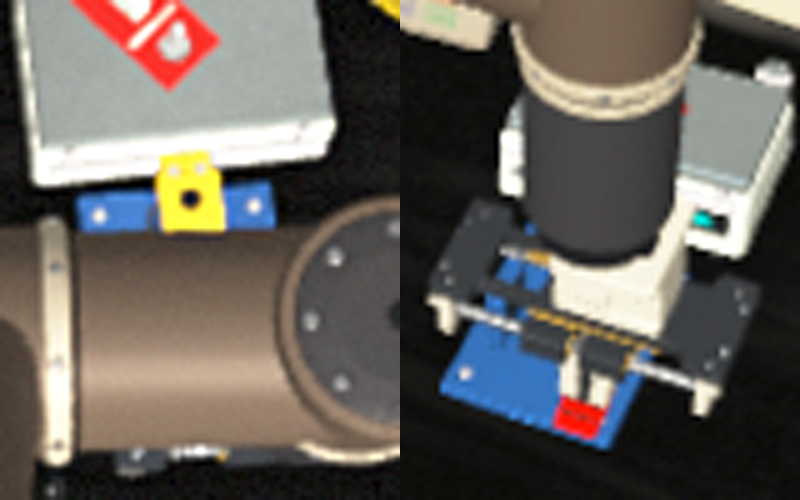

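The crop shows the front raised with the jack still under the pad: top-crop corners at (77,200) and (272,185), dot at (190,199). The force jump puts the handle on its stop. I'll check the drift, then release upwards.

```bash
python3 - <<'E'
from h import *
t=load("top",4);p=proj(t,[[.56,-.15,.06]])[0].astype(int)-[40,50]
print(unp(t,tile([[77,200],[272,185],],p,[0,0],5),.012),unp(t,tile([[190,199]],p,[0,0],5),.094))
t=load("top",3);print(unp(t,tile([[73,167],[267,152]],[286,174],[0,0],5),.012))
E
```

```text
[[ 0.60085483 -0.07485422  0.012     ]
 [ 0.60996385 -0.19657619  0.012     ]] [[ 0.58678776 -0.13732692  0.094     ]]
[[ 0.60274867 -0.07549496  0.012     ]
 [ 0.61186553 -0.19662225  0.012     ]]
```

Converted, -5.2 cm is -0.1733, -4.4 cm is -0.1467.

Request:
send_rows(
  plan=[
    [[0,0,-0.0133,0,0,0],[0,0,-0.0133,0,0,0],[0,0,-0.04,0,0,0],[0,0,-0.0667,0,0,0],[0,0,-0.0933,0,0,0],[0,0,-0.12,0,0,0],[0,0,-0.1467,0,0,0],[0,0,-0.1733,0,0,0]],
  ],
)

```text
clock: 17.18
tool_pos: [0.4738, -0.1833, 0.0844]
orientation: [-180.0, 0.1, -175.8]
force: [2.4, -0.0, 1.1]
opening: 0.0003
gripper_force: 0.9
```

Converted, -5 cm is -0.1667, -2.4 cm is -0.08.

Request:
send_rows(
  plan=[
    [[0,0,-0.0267,0,0,0],[0,0,-0.0533,0,0,0],[0,0,-0.08,0,0,0],[0,0,-0.1067,0,0,0],[0,0,-0.1333,0,0,0],[0,0,-0.1667,0,0,0],[0,0,-0.1667,0,0,0],[0,0,-0.1667,0,0,0]],
  ],
)

```text
clock: 17.85
tool_pos: [0.4726, -0.1834, 0.134]
orientation: [180.0, 0.0, -175.8]
force: [-0.0, 0.4, -1.0]
opening: 0.0004
gripper_force: 0.0
```

Converted, 6 cm is 0.2, 5.3 cm is 0.1767.

Request:
send_rows(
  plan=[
    [[0,0,0.0333,0,0,0],[0,0,0.06,0,0,0],[0,0,0.0833,0,0,0],[0,0,0.1067,0,0,0],[0,0,0.13,0,0,0],[0,0,0.1533,0,0,0],[0,0,0.1767,0,0,0],[0,0,0.2,0,0,0]],
  ],
)

```text
clock: 18.52
tool_pos: [0.4724, -0.1835, 0.0728]
orientation: [-180.0, -0.0, -175.8]
force: [-2.9, 0.2, 7.0]
opening: 0.0006
gripper_force: 3.0
```

Converted, 4 cm is 0.1333, 3.9 cm is 0.13.

Request:
send_rows(
  plan=[
    [[0,0,0.0233,0,0,0],[0,0,0.0433,0,0,0],[0,0,0.0633,0,0,0],[0,0,0.0833,0,0,0],[0,0,0.1033,0,0,0],[0,0,0.12,0,0,0],[0,0,0.13,0,0,0],[0,0,0.1333,0,0,0]],
  ],
)

```text
clock: 19.18
tool_pos: [0.4719, -0.1837, 0.0344]
orientation: [-180.0, -0.1, -175.8]
force: [-12.3, 4.9, 34.4]
opening: 0.0004
gripper_force: 17.9
```

Request:
send_rows(
  plan=[
    [[0,0,0,0,0,0],[0,0,0,0,0,0],[0,0,0,0,0,0],[0,0,0,0,0,0],[0,0,0,0,0,0],[0,0,0,0,0,0]],
  ],
)

```text
clock: 19.68
tool_pos: [0.4719, -0.1836, 0.0348]
orientation: [-180.0, -0.0, -175.8]
force: [-9.3, 3.0, 26.0]
opening: 0.0006
gripper_force: 13.7
```

```bash
python3 - <<'E'
from h import *
from plant import ctrl
import cv2
S={n:ctrl.snapshot(n) for n in("top","side")}
T=[]
for n,s in S.items():
    np.savez(f"{n}5.npz",**s); p=proj(s,[[.56,-.15,.06]])[0].astype(int)-[40,50]
    T.append(cv2.resize(s["img"][p[1]:p[1]+100,p[0]:p[0]+80,::-1],(400,500),interpolation=cv2.INTER_CUBIC))
cv2.imwrite("pics/m6.png",np.hstack(T))
E
```

```text
(no output)
```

View pics/m6.png

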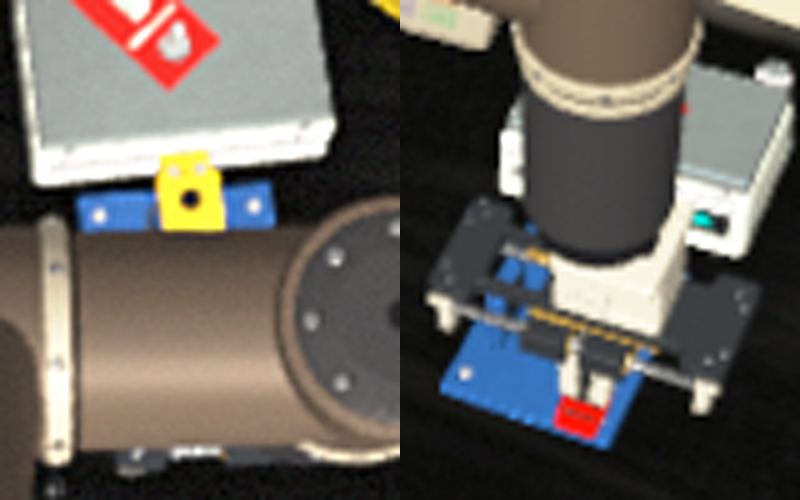

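The picture matches the first stroke: dot at (190,199), plate corner at (77,200), tag still on the post, and the handle on its stop at a steady 26 N. I'm handing it in.

```bash
python3 -c "
from plant import ctrl
print(ctrl.close_job())"
```

```text
the job is handed in; nothing more can be done
None
```

I handed the job in at about 20 s of the 67 s, but no verdict came back: the tag is on its post, the jack's saddle is within about 4 mm of the lift point, and after two pumps the arm is holding the handle down with about 26 N and the incubator's front raised.

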